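# Release the catch and press a specimen jar's cap home

### The job

A specimen jar stands in the capping press with its orange cap still sitting proud. Slide the red safety catch fully aside, pull the press handle down until the cap is pressed home, then put the handle back up to its upright rest and let go, leaving the catch aside. Work the handle smoothly without slamming it, and leave the jug and the two cups where they stand.

Things in the scene. Friction and masses are not known exactly. Their poses are not given: they have to be found in the camera images.
- press: Capping press fixed to the bench: grey base plate 260 (x) x 280 (y) x 20 mm; white column and head (y = 30 to 110 mm, 270 mm high) over the jar; gear case (y = 0 to 28, x = -20 to 120, 80 mm high); yellow-gripped handle at y = -40. Origin: centre of the base's underside, on the bench. x points from its front (about facing the robot) to its back, y left, z up.
- lamp_bar (a point): Point on the axis of a fixed lamp bar right above the handle: at x = 24, y = -40 mm on the press, 285 mm above the bench. The bar is 18 mm thick and runs along the press's y from y = -110 to 115 mm. It blocks a gripper held vertically over the upright handle (not once it is pulled down): come in tilted, the gripper leaning back to the press's -x by 25 to 45 degrees.
- press_handle (a joint): Handle angle in rad: 0 upright (rest), grows as its top is pulled to the press's -x and down. Stays where left (friction: 3 to 4 N at the grip, about 3 N more while pressing, and 1 to 2 N at brisk speed). Works the ram: it meets the proud cap at about 0.65; the handle comes to a firm stop at about 0.96 with the cap home. Blocked at 0.1 to 0.2 while the catch is closed.
- handle_pivot (a point): Pivot of the handle: on the press at x = 0, y = -40 mm, 50 mm above the bench; the handle turns about the press's y axis through it.
- handle_grip (a point): Middle of the hand grip of the handle, 115 mm from the pivot along the handle. The handle is a straight upright bar 135 mm long; its yellow grip, from 67 to 135 mm from the pivot, is 16 mm thick (along the press's y, the way to pinch it) and 26 mm wide, with a black band around this point.
- safety_catch (a joint): Travel of the safety catch in m: 0 closed (its bar crosses in front of the handle), grows as it slides along the press's -y (away from the jar side), 0.05 fully aside. It takes about 2 to 3 N and stays where it is left.
- catch_tab (a point): On the axis of the red upright tab of the safety catch, 18 mm below its top end. The tab is 14 mm thick (along the press's y, the way it slides), 28 mm wide and 45 mm tall above the catch bar, its top 145 mm above the bench. Closed, it stands at x = -35, y = -105 mm on the press. A grey housing 82 mm high is under it.
- jar_cap (a joint): How far the orange cap has been pressed down in m: 0 sitting proud, 0.008 fully home. Only the ram reaches it; it does not come up again.
- cap_top (a point): Centre of the top of the orange cap (68 mm wide, 16 mm high) on the jar under the ram, at x = 20, y = 70 mm on the press, 120 mm above the bench while proud.
- jug: Bystander: large orange round jug, 100 mm wide, 215 mm tall, white lid. Origin: centre of its underside.
- cup_orange: Bystander: clear specimen cup with orange lid, 66 mm wide, 77 mm tall. Origin: centre of its underside.
- cup_white: Bystander: the same cup with a white lid. Origin: centre of its underside.

How it is judged:
By the outcome, as a careful person would: the job done as asked, in the order asked, and still so for the second after the job is handed in, with the robot touching nothing.
It also fails if it takes over 56 s, if anything falls off the work surface, if the arm or the gripper's body presses on something with over 40 N, if the wrist force passes 120 N, or if a joint passes its speed limit or range.

### The arm

A 6-joint arm with a two-finger parallel gripper is mounted at the origin on the work surface. World frame = base frame: x ahead of the robot, y to its left, z up, the work surface at z = 0. Lengths are in m, angles in rad, forces in N, time in s.
With the tool pointing down it reaches from about 0.225 to 0.875 m from the base axis. Payload 3.4 kg.
Tool frame: the origin (TCP) lies at the very end of the fingers, on their centre line; the grasp point (between the pads) lies 19 mm behind it; z points along the fingers, y is the direction in which the jaws open and shut (so a half turn about z gives the same grasp; the last joint's range is limited). The gripper opens to 85 mm and grips with 20 to 120 N. Pads are 22 mm wide; open, the fingers measure 114 mm over their backs; the gripper's body (76 mm by 85 mm) begins 54 mm behind the grasp point. The pads swing forward as they close: fully open they stand 13 mm farther back than shut.
Start: joints at [1.163, 0.276, 1.505, -0, 1.361, -0.121], TCP at [0.163, 0.552, 0.231] pointing down, gripper open.
Joint ranges: [-2.89, 2.89], [-0.75, 2.08], [0.22, 2.7], [-1.18, 4.32], [0.11, 2.71], [-2.7, 2.7]. Speed limits (rad/s): [2.57, 2.57, 3.14, 3.14, 3.14, 3.14].

### API

Orientations are given as a unit quaternion [w, x, y, z].
In Python, from rig import get_state, get_image, camera_model, sign_off gives the robot as it stands. The module is installed in compiled form; this text tells all that it offers.
- The arm moves only by the tool drive_tool, never from a script. Its argument "motion" is text: rows parted by semicolons, each of 7 numbers parted by spaces: the turn, a rotation vector about the tool's x, y, z in degrees, then the shift along the tool's x, y, z in m, then the opening in per cent of the stroke, from 0 (shut) to 100 (fully open). In form: wx wy wz tx ty tz hand; .... A call has 1 to 12 rows; each row shifts and turns the pose as measured when the row begins, along the tool's axes as they then stand; what a row does not reach is not made up. A row lasts 1/8 s, in which the tool goes at most 62.5 mm and 10.7 degrees, less where a joint would pass 70% of its speed; a pose out of reach is approached as far as the arm can. A call is refused whole if a number of a shift passes 0.0625 or a number of a turn 10.7, either way. A call with a gripper value outside its range is refused whole. The fingers move at their own pace and stop on an object; "newtons" is the grip in N (left out, the last holds). Time passes only in rows, so rows that do not move let the fingers close. It gives the time, the measured TCP pose, the force and the opening at its end, in the units of the state.
- get_state(): the state, without advancing time (a new reading comes with each control period).
- get_image(name): name is "side" or "top" or "wrist"; returns (picture, depth): 480x640x3 uint8, red, green, blue; 480x640 float32, m along the optical axis (not along the pixel's ray), 0 where there is no reading.
- camera_model(name): a dict with "camera_matrix" (3x3 intrinsics, pixels), "cam_to_world" (4x4, takes a point from camera to world coordinates); the wrist camera has in their place "T_tool_cam" (4x4, takes a point from camera to tool coordinates, whose origin is the TCP and whose axes are the flange's). Camera axes: x right, y up, looking along -z (the intrinsics and any distortion apply to the point x, -y, -z); pixel columns grow to the right and rows downward; lengths in m; the calibration is good to about 2 mm. A picture is of the moment at which its call begins: read the wrist's pose just before it. camera_model takes no time and is no camera call.
- sign_off(): hands the job in, once; it reports no verdict.
The state is a dict: "clock": time; "qpos": joint angles; "qd": joint speeds; "effort": joint torques, N m; "position": TCP position; "ee_rot": TCP orientation; "contact_force": force on the tool from outside, world axes, zero at the start; "moment": the same for the moment, N m; "width": finger opening in m.
Only numpy, scipy, OpenCV 4.12 (cv2) and the standard library are available. Lean on these libraries where they do the work, as an engineer would, in place of code of your own. Each camera call takes 0.05 s, during which the arm holds its last target.

## Working session

There is one attempt and no reset: what is moved stays moved. The work goes in short steps, Python scripts to look and compute and a tool call to move; the robot and the scene stay as the last step left them, time stands still between calls to the robot, and variables do not carry over. Pictures are saved under pics/ and viewed, and the job is handed in when it is done.

Besides the shell and the picture viewer there is one more tool, called after "Emit:" by a JSON object that holds its "op" and its "data". drive_tool: Moves the arm, as the interface text tells. Its arguments: {"type":"object","properties":{"motion":{"type":"string"},"newtons":{"type":"number"}},"required":["motion"]}

```bash
mkdir -p pics
cat > h.py <<'E'
import numpy as np,cv2
from rig import *
def snap(n,f):
    s=get_state();p,d=get_image(n);cv2.imwrite(f'pics/{f}.png',p[:,:,::-1]);np.savez(f'pics/{f}.npz',d=d,p=p,pos=s['position'],rot=s['ee_rot']);return p,d
def pt(n,d,u,v,r=1):
    m=camera_model(n);K=m['camera_matrix'];a=d[v-r:v+r+1,u-r:u+r+1];z=np.median(a[a>0])
    c=np.array([(u-K[0,2])/K[0,0]*z,-(v-K[1,2])/K[1,1]*z,-z,1]);return (m['cam_to_world']@c)[:3]
E
python3 - <<'E'
from h import *
print(get_state());
for n in('side','top'):
    print(camera_model(n)); snap(n,n+'0')
E
```

```text
{'clock': 0.0, 'qpos': array([ 1.16299835e+00,  2.76593324e-01,  1.50610379e+00, -1.13813551e-05,
        1.36068761e+00, -1.20994089e-01]), 'qd': array([ 0.00213921, -0.00134929,  0.00036815,  0.00083338,  0.00208495,
        0.00093016]), 'effort': array([ 5.28967503e-04, -4.16783845e+01, -2.45805538e+01,  9.25563609e-05,
        1.12081561e-02,  1.15265672e-05]), 'position': array([0.16246276, 0.55103962, 0.23045235]), 'ee_rot': array([-2.28786060e-04,  1.42909723e-01,  9.89735322e-01, -8.66350970e-04]), 'contact_force': array([-0.61970816, -0.50537637,  0.21385117]), 'moment': array([ 0.00426971, -0.00113787,  0.0475328 ]), 'width': 0.08544929139390524}
{'camera_matrix': array([[562.09725081,   0.        , 329.24082776],
       [  0.        , 562.09725081, 241.16735635],
       [  0.        ,   0.        ,   1.        ]]), 'cam_to_world': array([[ 0.73049863,  0.3123572 , -0.60729296, -0.05772659],
       [-0.68281092,  0.34953402, -0.64155687, -0.61821542],
       [ 0.01187464,  0.88332268,  0.46861502,  0.67320789],
       [ 0.        ,  0.        ,  0.        ,  1.        ]])}
{'camera_matrix': array([[445.72985068,   0.        , 319.09421824],
       [  0.        , 445.72985068, 238.71688335],
       [  0.        ,   0.        ,   1.        ]]), 'cam_to_world': array([[-0.00593936,  0.9904881 , -0.13747014,  0.47830726],
       [-0.99988243, -0.00393895,  0.01481901,  0.0593665 ],
       [ 0.01413657,  0.13754199,  0.99039505,  1.05866203],
       [ 0.        ,  0.        ,  0.        ,  1.        ]])}
```

View pics/side0.png

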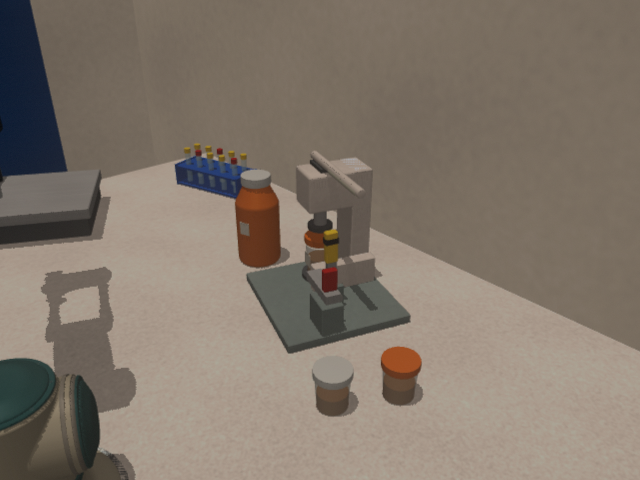

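View pics/top0.png

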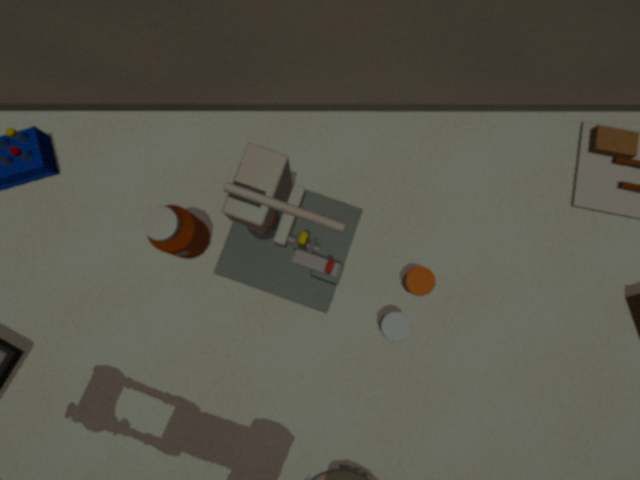

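The side view shows the press at about (325,290), with the red tab at (330,280), the handle at (331,247) and the cups in front. In the top view the plate corners are near (362,208), (327,311) and (215,272). I'll enlarge both.

Run:
```python
import cv2,numpy as np
a=cv2.imread('pics/top0.png')[130:330,200:400];a=cv2.resize(a,None,fx=3,fy=3,interpolation=cv2.INTER_CUBIC);a=np.clip(a*1.6,0,255)
cv2.imwrite('pics/topc.png',a)
a=cv2.imread('pics/side0.png')[140:340,230:430];cv2.imwrite('pics/sidec.png',cv2.resize(a,None,fx=3,fy=3,interpolation=cv2.INTER_CUBIC))
```

```text
[ WARN:0@0.088] global loadsave.cpp:1063 imwrite_ Unsupported depth image for selected encoder is fallbacked to CV_8U.
```

View pics/topc.png

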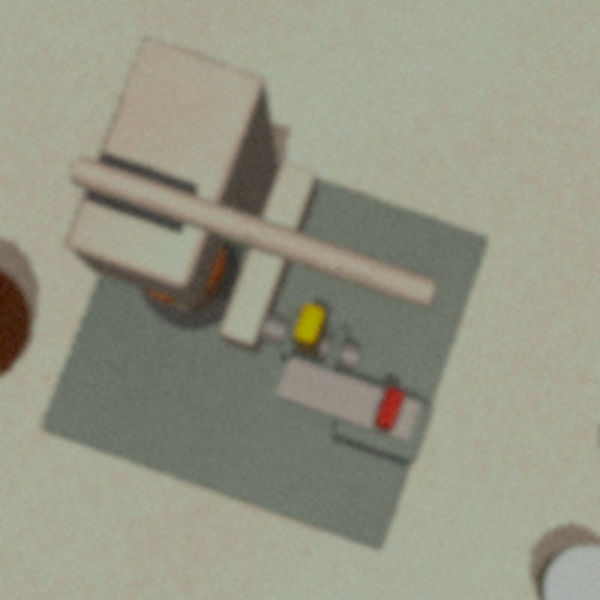

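View pics/sidec.png

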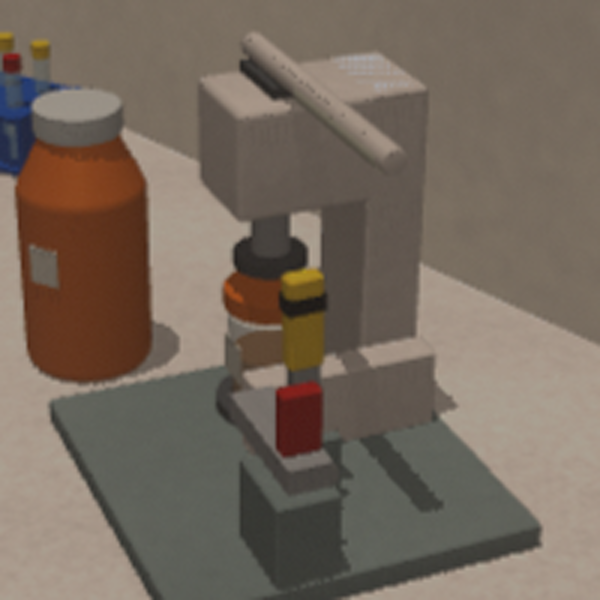

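```bash
cat >> h.py <<'E'
def proj(n,P):
    m=camera_model(n);K=m['camera_matrix'];c=np.linalg.inv(m['cam_to_world'])@np.append(P,1)
    return np.array([K[0,2]+K[0,0]*c[0]/-c[2],K[1,2]+K[1,1]*c[1]/c[2]])
def w2(press,P):
    x,y,t=press;c,s=np.cos(t),np.sin(t);P=np.asarray(P)/1000
    return np.array([x+c*P[0]-s*P[1],y+s*P[0]+c*P[1],P[2]])
E
python3 - <<'E'
from h import *
from scipy.optimize import least_squares
O=[('top',(130,-140,20),(362,209)),('top',(-130,-140,20),(327,312.7)),('top',(-130,140,20),(214.7,273.3)),
('top',(0,-40,185),(303.7,235.5)),('top',(-35,-105,145),(330.5,264.5)),('top',(24,-110,288),(344.3,226)),
('side',(130,-140,20),(410,316)),('side',(-130,140,20),(247.3,275.3)),('side',(-35,-105,145),(330,269.2)),('side',(0,-40,185),(330.7,231.5)),('side',(24,-110,285),(362,192.7))]
f=lambda q:np.concatenate([proj(n,w2(q,P))-u for n,P,u in O])
r=least_squares(f,[0.45,0.1,-.3],loss='soft_l1');print(r.x,np.round(f(r.x).reshape(-1,2),1))
q=r.x;c,s=np.cos(q[2]),np.sin(q[2]);print('yaw',np.degrees(q[2]),'x axis',c,s)
for k,P in dict(tab=(-35,-105,127),piv=(0,-40,50),grip=(0,-40,165),bar=(24,-40,285),homestop=(-115*np.sin(.96),-40,50+115*np.cos(.96))).items():print(k,w2(q,P).round(4))
d=np.load('pics/top0.npz')['d'];
for n,u in(('cupO',(420,280)),('cupW',(396,326)),('jug',(162,223)),('tab',(330,265)),('hand',(303,237))):print(n,pt('top',d,*u).round(3))
E
```

```text
[ 0.61943604  0.11383821 -0.33483758] [[ 1.  -1.2]
 [ 1.  -0. ]
 [-1.  -0.1]
 [ 0.3 -0.1]
 [-1.7 -0.1]
 [ 0.8  0.9]
 [ 0.7 -1.3]
 [-2.6 -1.6]
 [-1.3 -0.3]
 [ 1.3 -0.2]
 [-0.3  2. ]]
yaw -19.1847803032336 x axis 0.944463695021784 -0.3286157768364123
tab [0.5519 0.0262 0.127 ]
piv [0.6063 0.0761 0.05  ]
grip [0.6063 0.0761 0.165 ]
bar [0.629  0.0682 0.285 ]
homestop [0.5173 0.107  0.116 ]
cupO [ 0.522 -0.177  0.078]
cupW [ 0.423 -0.121  0.077]
jug [0.626 0.346 0.218]
tab [0.551 0.024 0.145]
hand [0.603 0.078 0.186]
```

```bash
cat >> h.py <<'E'
from scipy.spatial.transform import Rotation as R
PRESS=(0.6194,0.1138,-0.3348)
def rot(beta):
    t=PRESS[2];b=np.radians(beta);X=np.array([np.cos(t),np.sin(t),0]);Y=np.array([-X[1],X[0],0]);Z=np.array([0,0,1])
    z=np.sin(b)*X-np.cos(b)*Z;return R.from_matrix(np.c_[np.cross(Y,z),Y,z])
def cur():
    s=get_state();q=s['ee_rot'];return s,np.array(s['position']),R.from_quat([q[1],q[2],q[3],q[0]])
def plan(P,beta,off=.019,quiet=0):
    "P: press-frame mm of grasp point. prints turn and shift (in current axes and in post-turn axes), m"
    s,p,r=cur();T=rot(beta);tgt=w2(PRESS,P)-0+T.apply([0,0,off])
    print('t',round(s['clock'],2),'turn deg',np.degrees((r.inv()*T).as_rotvec()).round(2),'shift now',r.inv().apply(tgt-p).round(4),'shift after turn',T.inv().apply(tgt-p).round(4),'F',np.round(s['contact_force'],1),'w',round(s['width'],4))
def where():
    s,p,r=cur();t=PRESS[2];g=r.apply([0,0,-.019])+p-[PRESS[0],PRESS[1],0];c,S=np.cos(t),np.sin(t)
    z=r.apply([0,0,1]);print('grasp in press mm',(np.array([c*g[0]+S*g[1],-S*g[0]+c*g[1],g[2]])*1000).round(1),'lean',np.degrees(np.arctan2(c*z[0]+S*z[1],-z[2])).round(1),'q',np.round(s['qpos'],2))
E
python3 - <<'E'
from h import *
where();plan((-60,-105,190),32);plan((-35,-105,130),32)
E
```

```text
grasp in press mm [-575.2  262.9  249.5] lean -0.0 q [ 1.16  0.28  1.51  0.    1.36 -0.12]
t 0.1 turn deg [  0.68 -32.     2.7 ] shift now [-0.5071 -0.3926  0.0572] shift after turn [-0.4155 -0.3679  0.3264] F [-0.  -0.3 -0.7] w 0.0854
t 0.1 turn deg [  0.68 -32.     2.7 ] shift now [-0.532  -0.3937  0.1172] shift after turn [-0.4049 -0.3679  0.3905] F [-0.  -0.3 -0.7] w 0.0854
```

Emit:
{"op": "drive_tool", "data": {"motion": "0.2 -8 0.7 0 0 0 55; 0.2 -8 0.7 0 0 0 55; 0.2 -8 0.7 0 0 0 55; 0.2 -8 0.7 0 0 0 55", "newtons": 40}}

```text
clock: 0.6
position: [0.1657, 0.55, 0.2309]
ee_rot: [0.28, 0.165, 0.945, -0.048]
contact_force: [0.7, 0.6, 0.1]
width: 0.0465
```

Run:
```python
from h import *
where();plan((-60,-105,190),32)
```

```text
grasp in press mm [-582.1  263.   246.8] lean 33.0 q [ 1.49  0.37  1.51 -0.56  1.45  0.39]
t 0.6 turn deg [-0.27  0.96 -0.53] shift now [-0.4103 -0.3625  0.3334] shift after turn [-0.4124 -0.3679  0.3249] F [0.7 0.6 0.1] w 0.0465
```

Emit:
{"op": "drive_tool", "data": {"motion": "0 0 0 -0.035 -0.031 0.028 50; 0 0 0 -0.041 -0.036 0.033 50; 0 0 0 -0.041 -0.036 0.033 50; 0 0 0 -0.041 -0.036 0.033 50; 0 0 0 -0.041 -0.036 0.033 50; 0 0 0 -0.041 -0.036 0.033 50; 0 0 0 -0.041 -0.036 0.033 50; 0 0 0 -0.041 -0.036 0.033 50; 0 0 0 -0.030 -0.027 0.024 50; 0 0 0 -0.015 -0.014 0.012 50; 0 0 0 0 0 0 50"}}

```text
clock: 1.98
position: [0.4957, 0.0915, 0.1777]
ee_rot: [0.279, 0.158, 0.946, -0.05]
contact_force: [0.8, 0.1, -0.4]
width: 0.0427
```

Run:
```python
from h import *
where();plan((-60,-105,190),32);plan((-35,-105,130),32);snap('side','side1');snap('wrist','wr1')
```

```text
grasp in press mm [-119.8  -61.7  193.7] lean 33.0 q [ 0.27  0.03  2.12 -0.6   0.59 -0.53]
t 1.98 turn deg [-0.24  0.96  0.28] shift now [-0.0476 -0.0434  0.0358] shift after turn [-0.0484 -0.0433  0.0348] F [ 0.8  0.1 -0.4] w 0.0427
t 1.98 turn deg [-0.24  0.96  0.28] shift now [-0.036  -0.043   0.0997] shift after turn [-0.0378 -0.0433  0.0989] F [ 0.8  0.1 -0.4] w 0.0427
```

View pics/side1.png

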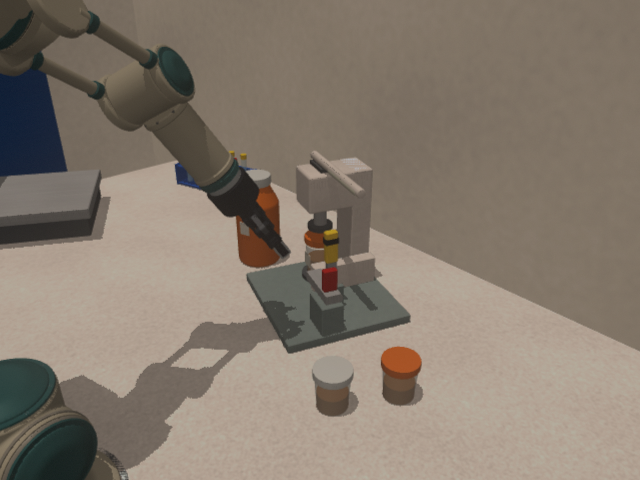

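View pics/wr1.png

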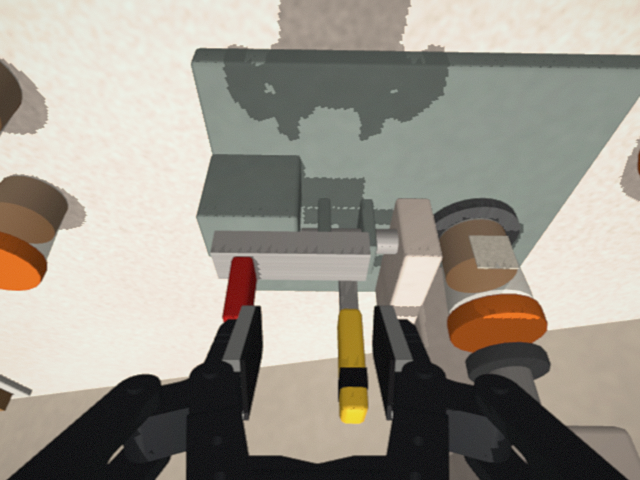

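The wrist view shows the red tab at (240,290), left of the open jaws, and the yellow grip with its black band at (352,378). I'll use the depth here to refine the press pose.

Run:
```python
from h import *
z=np.load('pics/wr1.npz');d=z['d'];q=z['rot'];r=R.from_quat([q[1],q[2],q[3],q[0]]);m=camera_model('wrist');K=m['camera_matrix'];t=PRESS[2];c,S=np.cos(t),np.sin(t)
print({k:v for k,v in m.items() if k not in('camera_matrix','T_tool_cam')})
for n,u,v in(('tab',242,275),('tabend',237,300),('grip',351,350),('band',352,378),('griptop',354,408),('bar',300,245),('platecornerL',197,54)):
    a=d[v-2:v+3,u-2:u+3];a=a[a>0]
    if not len(a):print(n,'none');continue
    k=np.median(a);p=m['T_tool_cam']@[(u-K[0,2])/K[0,0]*k,-(v-K[1,2])/K[1,1]*k,-k,1];g=r.apply(p[:3])+z['pos']-[PRESS[0],PRESS[1],0]
    print(n,(np.array([c*g[0]+S*g[1],-S*g[0]+c*g[1],g[2]])*1000).round(1))
```

```text
{}
tab [ -48.7 -107.   115. ]
tabend [ -48.7 -107.9  132. ]
grip [-14.4 -40.8 147.1]
band [-15.2 -41.  164.7]
griptop [-14.5 -40.6 181.5]
bar [-49.3 -73.   92.5]
platecornerL [-129.9 -135.3    9.7]
```

Emit:
{"op": "drive_tool", "data": {"motion": "0 0.9 0 -0.01 -0.02 0.01 50; 0 0 0 -0.01 -0.025 0.01 50; 0 0 0 -0.01 0 0.025 50; 0 0 0 -0.006 0 0.025 50; 0 0 0 0 0 0 50"}}

```text
clock: 2.7
position: [0.544, 0.0346, 0.1377]
ee_rot: [0.272, 0.151, 0.949, -0.046]
contact_force: [0.2, -0.1, -0.5]
width: 0.0429
```

Run:
```python
from h import *
where();plan((-35,-107,130),32)
```

```text
grasp in press mm [-55.3 -99.7 153.8] lean 32.0 q [ 0.07  0.13  2.13 -0.54  0.41 -0.73]
t 2.7 turn deg [0.31 0.05 0.97] shift now [-0.0044 -0.0077  0.0309] shift after turn [-0.0046 -0.0075  0.031 ] F [ 0.2 -0.1 -0.5] w 0.0429
```

Emit:
{"op": "drive_tool", "data": {"motion": "0 0 1 -0.004 -0.007 0 50; 0 0 0 -0.001 -0.001 0.017 50; 0 0 0 0 0 0.015 50; 0 0 0 0 0 0 50"}}

```text
clock: 3.2
position: [0.5616, 0.0221, 0.1138]
ee_rot: [0.274, 0.159, 0.948, -0.042]
contact_force: [0.5, 0.8, -0.3]
width: 0.0425
```

Run:
```python
from h import *
where();plan((-35,-107,130),32);snap('wrist','wr2')
```

```text
grasp in press mm [ -34.6 -105.8  129.9] lean 32.2 q [ 0.04  0.18  2.14 -0.6   0.33 -0.68]
t 3.2 turn deg [0.5  0.17 0.05] shift now [ 0.0004 -0.0014 -0.0003] shift after turn [ 0.0004 -0.0014 -0.0003] F [ 0.5  0.8 -0.3] w 0.0425
```

View pics/wr2.png

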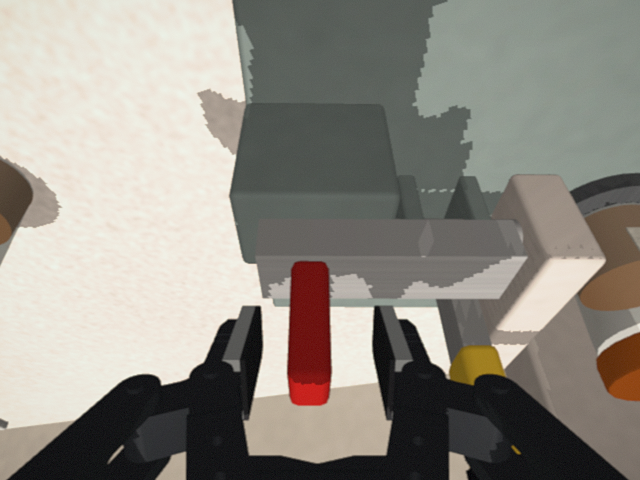

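The tab sits between the pads at about (310,330). I'll close on it.

Emit:
{"op": "drive_tool", "data": {"motion": "0 0 0 0 -0.001 0 0; 0 0 0 0 0 0 0; 0 0 0 0 0 0 0; 0 0 0 0 0 0 0; 0 0 0 0 0 0 0", "newtons": 40}}

```text
clock: 3.88
position: [0.5609, 0.0211, 0.1148]
ee_rot: [0.274, 0.159, 0.947, -0.042]
contact_force: [1.6, -0.0, -3.8]
width: 0.0135
```

Emit:
{"op": "drive_tool", "data": {"motion": "0 0 0 0 -0.005 0 0; 0 0 0 0 -0.007 0 0; 0 0 0 0 -0.007 0 0; 0 0 0 0 -0.007 0 0; 0 0 0 0 -0.007 0 0; 0 0 0 0 -0.007 0 0; 0 0 0 0 -0.005 0 0"}}

```text
clock: 4.75
position: [0.5449, -0.0238, 0.1148]
ee_rot: [0.275, 0.16, 0.947, -0.041]
contact_force: [3.3, 18.0, -5.6]
width: 0.0134
```

Run:
```python
from h import *
where();plan((-35,-155,130),32)
```

```text
grasp in press mm [ -35.3 -154.6  130.9] lean 32.3 q [-0.09  0.15  2.19 -0.45  0.28 -0.92]
t 4.75 turn deg [ 0.55  0.26 -0.11] shift now [ 0.0003 -0.0006  0.0009] shift after turn [ 0.0003 -0.0005  0.0009] F [ 3.3 18.  -5.6] w 0.0134
```

18 N against 2–3 N of friction means the catch is at its end stop. Next I release it and back off along the tool axis.

Emit:
{"op": "drive_tool", "data": {"motion": "0 0 0 0 0 0 40; 0 0 0 0 0 0 40; 0 0 0 0 0 0 40; 0 0 0 0 0 -0.02 45; 0 0 0 0 0 -0.04 45; 0 0 0 0 0 -0.04 45; 0 0 0 0 0 0 45"}}

```text
clock: 5.62
position: [0.4934, -0.0077, 0.202]
ee_rot: [0.275, 0.159, 0.947, -0.042]
contact_force: [-0.1, -0.3, -0.2]
width: 0.0385
```

Run:
```python
from h import *
where();plan((-60,-40.5,210),32);plan((0,-40.5,164),32);snap('wrist','wr3')
```

```text
grasp in press mm [ -89.3 -156.3  218. ] lean 32.3 q [-0.05 -0.06  2.13 -0.28  0.54 -1.09]
t 5.62 turn deg [0.52 0.28 0.02] shift now [-0.0204  0.1154  0.0235] shift after turn [-0.0205  0.1156  0.0223] F [-0.1 -0.3 -0.2] w 0.0385
t 5.62 turn deg [0.52 0.28 0.02] shift now [-0.0466  0.1148  0.0944] shift after turn [-0.047   0.1156  0.0931] F [-0.1 -0.3 -0.2] w 0.0385
```

View pics/wr3.png

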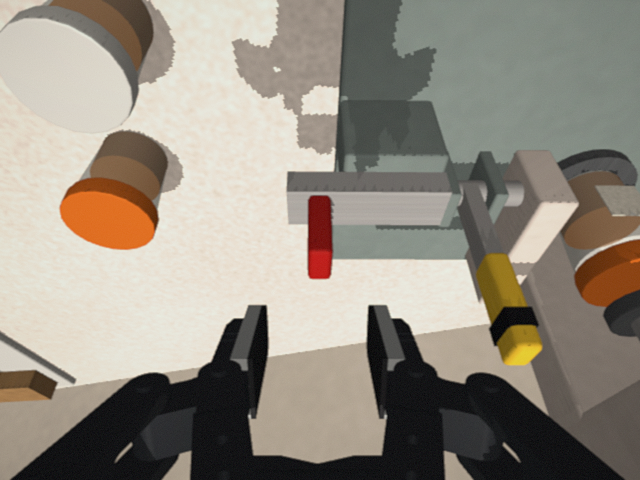

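The catch is clear of the handle: its bar ends at (460,195), the handle root is at (475,200), and the yellow grip is at (510,310). Next I move over to the handle.

Emit:
{"op": "drive_tool", "data": {"motion": "0 0 0 -0.003 0.02 0.004 55; 0.5 0 0 -0.006 0.035 0.007 55; 0 0 0 -0.006 0.035 0.007 55; 0 0 0 -0.004 0.02 0.004 55; 0 0 0 0 0.01 0 55; 0 0 0 0 0 0 55"}}

```text
clock: 6.42
position: [0.5593, 0.098, 0.1815]
ee_rot: [0.266, 0.16, 0.949, -0.05]
contact_force: [0.4, -0.9, 0.6]
width: 0.0469
```

Run:
```python
from h import *
where();plan((-45,-40.5,222),32);plan((0,-40.5,164),32);snap('wrist','wr4')
```

```text
grasp in press mm [-61.5 -34.5 197.7] lean 31.4 q [ 0.24  0.13  1.99 -0.52  0.62 -0.64]
t 6.42 turn deg [-0.48 -0.56  0.22] shift now [-0.0269 -0.0061 -0.012 ] shift after turn [-0.0271 -0.0059 -0.0118] F [ 0.4 -0.9  0.6] w 0.0469
t 6.42 turn deg [-0.48 -0.56  0.22] shift now [-0.0351 -0.0055  0.0609] shift after turn [-0.0345 -0.0059  0.0612] F [ 0.4 -0.9  0.6] w 0.0469
```

View pics/wr4.png

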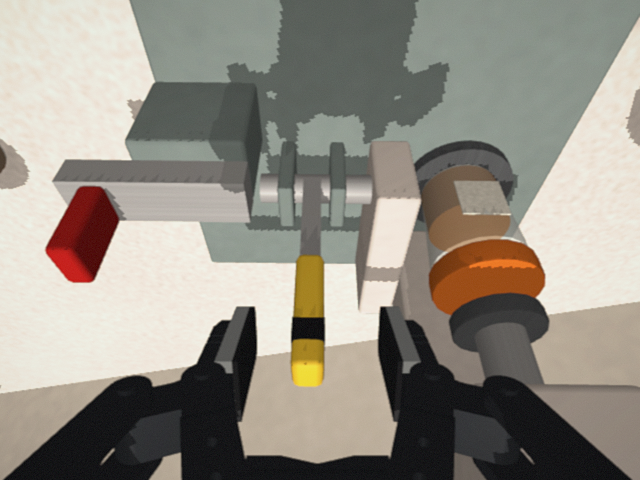

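The handle is at (309,330), slightly left of the jaw centre, so a 6 mm correction and then forward.

Emit:
{"op": "drive_tool", "data": {"motion": "-0.4 -0.5 0 -0.015 -0.006 0 55; 0 0 0 -0.015 0 0.005 55; 0 0 0 -0.004 0 0.02 55; 0 0 0 0 0 0.02 55; 0 0 0 0 0 0.013 55; 0 0 0 0 0 0 55"}}

```text
clock: 7.22
position: [0.6106, 0.0658, 0.1488]
ee_rot: [0.27, 0.161, 0.948, -0.049]
contact_force: [0.3, 0.2, -0.0]
width: 0.0468
```

Run:
```python
from h import *
where();plan((0,-40.5,164),32)
```

```text
grasp in press mm [ -2.6 -48.1 164.9] lean 31.8 q [ 0.14  0.22  1.97 -0.53  0.51 -0.68]
t 7.22 turn deg [-0.41 -0.17 -0.01] shift now [-0.0018  0.0078  0.0021] shift after turn [-0.0018  0.0077  0.0022] F [ 0.3  0.2 -0. ] w 0.0468
```

Emit:
{"op": "drive_tool", "data": {"motion": "-0.4 0 0 -0.001 0.007 0.002 55; 0 0 0 0 0 0 55"}}

```text
clock: 7.48
position: [0.6148, 0.0721, 0.1485]
ee_rot: [0.271, 0.16, 0.948, -0.045]
contact_force: [-1.2, 0.1, -0.0]
width: 0.0466
```

Run:
```python
from h import *
where();plan((0,-40.5,164),32)
```

```text
grasp in press mm [ -0.6 -40.9 164.6] lean 31.9 q [ 0.15  0.22  1.96 -0.53  0.51 -0.68]
t 7.47 turn deg [ 0.04 -0.11 -0.04] shift now [-0.0003  0.0004  0.0008] shift after turn [-0.0003  0.0004  0.0008] F [-1.2  0.1 -0. ] w 0.0466
```

Emit:
{"op": "drive_tool", "data": {"motion": "0 0 0 0 0 0 0; 0 0 0 0 0 0 0; 0 0 0 0 0 0 0; 0 0 0 0 0 0 0; 0 0 0 0 0 0 0", "newtons": 40}}

```text
clock: 8.1
position: [0.6152, 0.0734, 0.1494]
ee_rot: [0.272, 0.16, 0.948, -0.044]
contact_force: [0.9, 1.2, -1.1]
width: 0.0153
```

```bash
cat >> h.py <<'E'
def handle(N,th1,b1,rho=None):
    "rows for moving grip along the arc from the present to th1, lean to b1"
    s,p,r=cur();t=PRESS[2];c,S=np.cos(t),np.sin(t);g=r.apply([0,0,-.019])+p-[PRESS[0],PRESS[1],0]
    x,z=c*g[0]+S*g[1],g[2]-.05;th0=np.arctan2(-x,z);rr=np.hypot(x,z);zz=r.apply([0,0,1]);b0=np.degrees(np.arctan2(c*zz[0]+S*zz[1],-zz[2]))
    print('t',round(s['clock'],2),'theta',th0.round(3),'r',rr.round(4),'y',(-S*g[0]+c*g[1]).round(4),'lean',b0.round(1),'F',np.round(s['contact_force'],1),'w',round(s['width'],4),'q',np.round(s['qpos'],2))
    rho=rho or rr;w=np.linspace(0,1,N+1)
    def tcp(k):
        a=th0+(th1-th0)*k;b=np.radians(b0+(b1-b0)*k);ro=rr+(rho-rr)*k
        return np.array([-ro*np.sin(a)+.019*np.sin(b),ro*np.cos(a)-.019*np.cos(b)]),b
    for i in range(N):
        (p0,bb),(p1,b2)=tcp(w[i]),tcp(w[i+1]);d=p1-p0
        # tool x in press (x,z): (-cos b, -sin b); tool z: (sin b,-cos b)
        print('  turn y %.2f  tx %.4f tz %.4f'%(-np.degrees(b2-bb),-np.cos(bb)*d[0]-np.sin(bb)*d[1],np.sin(bb)*d[0]-np.cos(bb)*d[1]))
E
python3 - <<'E'
from h import *
where();handle(12,.5,42)
E
```

```text
grasp in press mm [ -0.7 -39.6 165.5] lean 32.0 q [ 0.15  0.22  1.96 -0.53  0.51 -0.68]
t 8.1 theta 0.006 r 0.1155 y -0.0396 lean 32.0 F [ 0.9  1.2 -1.1] w 0.0153 q [ 0.15  0.22  1.96 -0.53  0.51 -0.68]
  turn y -0.84  tx 0.0038 tz -0.0024
  turn y -0.84  tx 0.0039 tz -0.0023
  turn y -0.84  tx 0.0039 tz -0.0022
  turn y -0.84  tx 0.0040 tz -0.0021
  turn y -0.84  tx 0.0041 tz -0.0020
  turn y -0.84  tx 0.0041 tz -0.0018
  turn y -0.84  tx 0.0042 tz -0.0017
  turn y -0.84  tx 0.0042 tz -0.0016
  turn y -0.84  tx 0.0042 tz -0.0015
  turn y -0.84  tx 0.0043 tz -0.0014
  turn y -0.84  tx 0.0043 tz -0.0012
  turn y -0.84  tx 0.0043 tz -0.0011
```

Emit:
{"op": "drive_tool", "data": {"motion": "0 -0.4 0 0.002 0 -0.0012 0; 0 -0.8 0 0.0039 0 -0.0023 0; 0 -0.8 0 0.0039 0 -0.0022 0; 0 -0.8 0 0.004 0 -0.0021 0; 0 -0.8 0 0.0041 0 -0.002 0; 0 -0.8 0 0.0041 0 -0.0018 0"}}

```text
clock: 8.85
position: [0.5975, 0.0799, 0.1484]
ee_rot: [0.313, 0.158, 0.935, -0.051]
contact_force: [6.7, -3.3, -5.5]
width: 0.0155
```

Run:
```python
from h import *
handle(11,.62,42,.115)
```

```text
t 8.85 theta 0.183 r 0.1155 y -0.0393 lean 37.0 F [ 6.7 -3.3 -5.5] w 0.0155 q [ 0.2   0.2   2.06 -0.82  0.43 -0.36]
  turn y -0.45  tx 0.0040 tz -0.0019
  turn y -0.45  tx 0.0041 tz -0.0018
  turn y -0.45  tx 0.0041 tz -0.0017
  turn y -0.45  tx 0.0042 tz -0.0015
  turn y -0.45  tx 0.0042 tz -0.0014
  turn y -0.45  tx 0.0043 tz -0.0012
  turn y -0.45  tx 0.0043 tz -0.0011
  turn y -0.45  tx 0.0043 tz -0.0010
  turn y -0.45  tx 0.0044 tz -0.0008
  turn y -0.45  tx 0.0044 tz -0.0007
  turn y -0.45  tx 0.0044 tz -0.0005
```

Emit:
{"op": "drive_tool", "data": {"motion": "0 -0.2 0 0.004 0 -0.0019 0; 0 -0.2 0 0.0041 0 -0.0018 0; 0 -0.2 0 0.0041 0 -0.0017 0; 0 -0.2 0 0.0042 0 -0.0015 0; 0 -0.2 0 0.0042 0 -0.0014 0; 0 -0.2 0 0.0043 0 -0.0012 0"}}

```text
clock: 9.6
position: [0.5794, 0.0864, 0.1435]
ee_rot: [0.328, 0.157, 0.93, -0.053]
contact_force: [7.2, -1.0, -3.5]
width: 0.0155
```

Run:
```python
from h import *
handle(9,.65,40,.115)
```

```text
t 9.6 theta 0.359 r 0.1157 y -0.0391 lean 38.8 F [ 7.2 -1.  -3.5] w 0.0155 q [ 0.24  0.19  2.12 -0.99  0.42 -0.16]
  turn y -0.13  tx 0.0035 tz -0.0010
  turn y -0.13  tx 0.0036 tz -0.0009
  turn y -0.13  tx 0.0036 tz -0.0008
  turn y -0.13  tx 0.0036 tz -0.0007
  turn y -0.13  tx 0.0036 tz -0.0006
  turn y -0.13  tx 0.0037 tz -0.0005
  turn y -0.13  tx 0.0037 tz -0.0004
  turn y -0.13  tx 0.0037 tz -0.0003
  turn y -0.13  tx 0.0037 tz -0.0002
```

Run:
```python
from h import *
handle(8,.63,30,.115)
```

```text
t 9.6 theta 0.359 r 0.1157 y -0.0391 lean 38.8 F [ 7.2 -1.  -3.5] w 0.0155 q [ 0.24  0.19  2.12 -0.99  0.42 -0.16]
  turn y 1.10  tx 0.0041 tz -0.0011
  turn y 1.10  tx 0.0042 tz -0.0009
  turn y 1.10  tx 0.0042 tz -0.0007
  turn y 1.10  tx 0.0042 tz -0.0005
  turn y 1.10  tx 0.0043 tz -0.0003
  turn y 1.10  tx 0.0043 tz -0.0001
  turn y 1.10  tx 0.0043 tz 0.0001
  turn y 1.10  tx 0.0042 tz 0.0004
```

Emit:
{"op": "drive_tool", "data": {"motion": "0 1 0 0.0041 0 -0.0011 0; 0 1 0 0.0042 0 -0.0009 0; 0 1 0 0.0042 0 -0.0007 0; 0 1 0 0.0042 0 -0.0005 0; 0 1 0 0.0043 0 -0.0003 0; 0 1 0 0.0043 0 -0.0001 0; 0 1 0 0.0043 0 0.0001 0"}}

```text
clock: 10.48
position: [0.5651, 0.0915, 0.1366]
ee_rot: [0.278, 0.16, 0.946, -0.045]
contact_force: [5.4, -3.8, -0.3]
width: 0.0154
```

Run:
```python
from h import *
handle(12,.9,26)
```

```text
t 10.47 theta 0.487 r 0.116 y -0.0389 lean 32.7 F [ 5.4 -3.8 -0.3] w 0.0154 q [ 0.22  0.18  2.07 -0.66  0.48 -0.48]
  turn y 0.56  tx 0.0042 tz -0.0003
  turn y 0.56  tx 0.0042 tz -0.0001
  turn y 0.56  tx 0.0042 tz 0.0001
  turn y 0.56  tx 0.0042 tz 0.0003
  turn y 0.56  tx 0.0042 tz 0.0004
  turn y 0.56  tx 0.0041 tz 0.0006
  turn y 0.56  tx 0.0041 tz 0.0008
  turn y 0.56  tx 0.0041 tz 0.0010
  turn y 0.56  tx 0.0040 tz 0.0011
  turn y 0.56  tx 0.0040 tz 0.0013
  turn y 0.56  tx 0.0039 tz 0.0015
  turn y 0.56  tx 0.0038 tz 0.0016
```

Emit:
{"op": "drive_tool", "data": {"motion": "0 0.5 0 0.0042 0 -0.0003 0; 0 0.5 0 0.0042 0 -0.0001 0; 0 0.5 0 0.0042 0 0.0001 0; 0 0.5 0 0.0042 0 0.0003 0; 0 0.5 0 0.0042 0 0.0005 0; 0 0.5 0 0.0041 0 0.0007 0; 0 0.5 0 0.0041 0 0.0009 0"}}

```text
clock: 11.35
position: [0.5566, 0.0947, 0.1314]
ee_rot: [0.263, 0.161, 0.951, -0.042]
contact_force: [2.5, -3.5, 6.2]
width: 0.0154
```

Run:
```python
from h import *
handle(10,.96,26)
```

```text
t 11.35 theta 0.571 r 0.1162 y -0.0388 lean 30.8 F [ 2.5 -3.5  6.2] w 0.0154 q [ 0.22  0.18  2.07 -0.59  0.49 -0.55]
  turn y 0.48  tx 0.0047 tz 0.0002
  turn y 0.48  tx 0.0047 tz 0.0004
  turn y 0.48  tx 0.0046 tz 0.0007
  turn y 0.48  tx 0.0046 tz 0.0009
  turn y 0.48  tx 0.0045 tz 0.0011
  turn y 0.48  tx 0.0045 tz 0.0013
  turn y 0.48  tx 0.0044 tz 0.0015
  turn y 0.48  tx 0.0044 tz 0.0017
  turn y 0.48  tx 0.0043 tz 0.0019
  turn y 0.48  tx 0.0042 tz 0.0021
```

Emit:
{"op": "drive_tool", "data": {"motion": "0 0.5 0 0.006 0 0.0002 0; 0 0.5 0 0.007 0 0.0005 0; 0 0.5 0 0.007 0 0.0008 0; 0 0.5 0 0.007 0 0.001 0"}}

```text
clock: 11.85
position: [0.5435, 0.0994, 0.1218]
ee_rot: [0.254, 0.16, 0.953, -0.04]
contact_force: [7.2, -6.6, 1.5]
width: 0.0155
```

Run:
```python
from h import *
handle(6,.96,26);snap('side','side5')
a=cv2.imread('pics/side5.png')[140:340,230:430];cv2.imwrite('pics/side5c.png',cv2.resize(a,None,fx=3,fy=3,interpolation=cv2.INTER_CUBIC))
```

```text
t 11.85 theta 0.713 r 0.1168 y -0.0387 lean 29.7 F [ 7.2 -6.6  1.5] w 0.0155 q [ 0.23  0.18  2.09 -0.58  0.49 -0.54]
  turn y 0.62  tx 0.0049 tz 0.0010
  turn y 0.62  tx 0.0048 tz 0.0013
  turn y 0.62  tx 0.0048 tz 0.0015
  turn y 0.62  tx 0.0047 tz 0.0017
  turn y 0.62  tx 0.0046 tz 0.0020
  turn y 0.62  tx 0.0045 tz 0.0022
```

View pics/side5c.png

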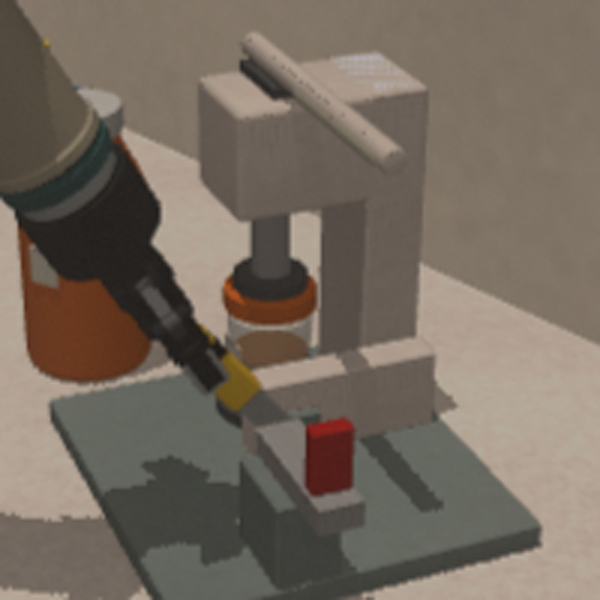

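The ram is now on the cap (crop 270,280), the handle is following the gripper, and the catch is still aside. I'll continue gently to the stop.

Emit:
{"op": "drive_tool", "data": {"motion": "0 0.5 0 0.0065 0 0.0013 0; 0 0.5 0 0.0065 0 0.0016 0; 0 0.5 0 0.0065 0 0.002 0; 0 0.5 0 0.006 0 0.002 0"}}

```text
clock: 12.4
position: [0.5341, 0.1028, 0.1124]
ee_rot: [0.246, 0.16, 0.955, -0.038]
contact_force: [1.9, -3.5, 7.0]
width: 0.0156
```

Run:
```python
from h import *
handle(4,.96,26)
```

```text
t 12.4 theta 0.829 r 0.1169 y -0.0386 lean 28.9 F [ 1.9 -3.5  7. ] w 0.0156 q [ 0.23  0.19  2.11 -0.58  0.48 -0.54]
  turn y 0.71  tx 0.0039 tz 0.0013
  turn y 0.71  tx 0.0038 tz 0.0014
  turn y 0.71  tx 0.0037 tz 0.0016
  turn y 0.71  tx 0.0036 tz 0.0018
```

Emit:
{"op": "drive_tool", "data": {"motion": "0 0.5 0 0.006 0 0.0022 0; 0 0.5 0 0.006 0 0.0024 0; 0 0.5 0 0.006 0 0.0026 0; 0 0.5 0 0.006 0 0.0028 0"}}

```text
clock: 12.9
position: [0.5254, 0.1059, 0.1014]
ee_rot: [0.239, 0.161, 0.957, -0.036]
contact_force: [0.5, -3.1, 9.9]
width: 0.0155
```

Run:
```python
from h import *
handle(4,1.0,26)
```

```text
t 12.9 theta 0.948 r 0.117 y -0.0385 lean 27.9 F [ 0.5 -3.1  9.9] w 0.0155 q [ 0.24  0.2   2.12 -0.58  0.47 -0.53]
  turn y 0.48  tx 0.0015 tz 0.0007
  turn y 0.48  tx 0.0015 tz 0.0007
  turn y 0.48  tx 0.0015 tz 0.0007
  turn y 0.48  tx 0.0015 tz 0.0008
```

Emit:
{"op": "drive_tool", "data": {"motion": "0 0.3 0 0.006 0 0.003 0; 0 0.3 0 0.006 0 0.003 0; 0 0 0 0.007 0 0.004 0"}}

```text
clock: 13.28
position: [0.519, 0.1083, 0.0908]
ee_rot: [0.24, 0.161, 0.957, -0.035]
contact_force: [-4.0, -4.9, 22.2]
width: 0.0155
```

Run:
```python
from h import *
handle(1,1.0,26)
```

```text
t 13.28 theta 1.057 r 0.1171 y -0.0384 lean 28.1 F [-4.  -4.9 22.2] w 0.0155 q [ 0.25  0.21  2.15 -0.64  0.44 -0.46]
  turn y 2.13  tx -0.0050 tz -0.0034
```

Run:
```python
from h import *
snap('side','side6');handle(1,1.0,26)
a=cv2.imread('pics/side6.png')[140:340,230:430];cv2.imwrite('pics/side6c.png',cv2.resize(a,None,fx=3,fy=3,interpolation=cv2.INTER_CUBIC))
```

```text
t 13.32 theta 1.059 r 0.1171 y -0.0384 lean 28.1 F [-0.1 -5.9 13.1] w 0.0157 q [ 0.25  0.21  2.15 -0.64  0.44 -0.45]
  turn y 2.14  tx -0.0052 tz -0.0035
```

View pics/side6c.png

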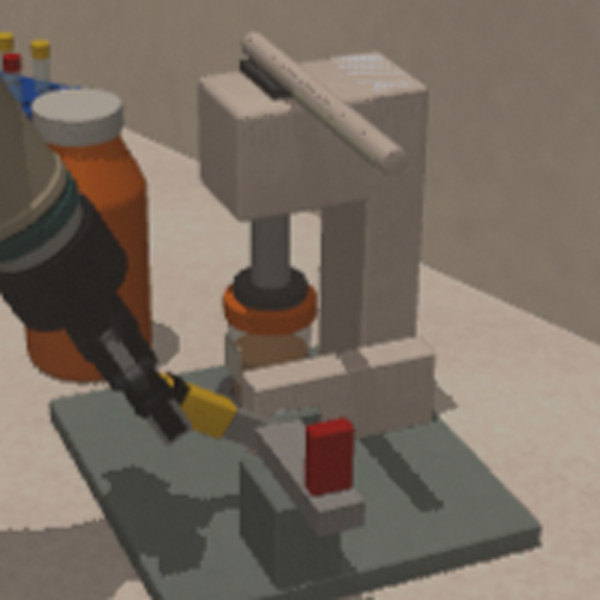

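The cap rim is about 10 crop pixels lower and the handle is well down. One more push will show whether this is the firm stop.

Emit:
{"op": "drive_tool", "data": {"motion": "0 0 0 0.007 0 0.004 0; 0 0 0 0.008 0 0.005 0; 0 0 0 0.008 0 0.005 0"}}

```text
clock: 13.7
position: [0.5173, 0.109, 0.086]
ee_rot: [0.257, 0.16, 0.952, -0.038]
contact_force: [-17.5, -6.5, 53.4]
width: 0.0157
```

Run:
```python
from h import *
handle(1,1.0,26);snap('side','side7')
for n in (0,5,6,7):
    a=np.load(f'pics/side{n}.npz')['p'][200:270,300:345].astype(int)
    m=(a[:,:,0]>150)&(a[:,:,1]<110)&(a[:,:,2]<60);c=m[:,5:30];r=np.where(c.sum(1)>8)[0];print(n,r.min()+200,r.max()+200)
```

```text
t 13.7 theta 1.105 r 0.1168 y -0.0383 lean 30.1 F [-17.5  -6.5  53.4] w 0.0157 q [ 0.27  0.21  2.18 -0.78  0.4  -0.29]
  turn y 4.15  tx -0.0093 tz -0.0062Traceback (most recent call last):
  File "<stdin>", line 5, in <module>
    return umr_minimum(a, axis, None, out, keepdims, initial, where)
ValueError: zero-size array to reduction operation minimum which has no identity
```

Run:
```python
import cv2,numpy as np
t=[]
for n in(0,7):
    a=cv2.imread(f'pics/side{n}.png')[205:345,270:390];t.append(cv2.resize(a,None,fx=3.3,fy=4,interpolation=cv2.INTER_CUBIC))
cv2.imwrite('pics/cmp7.png',np.hstack(t))
```

```text
(no output)
```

View pics/cmp7.png

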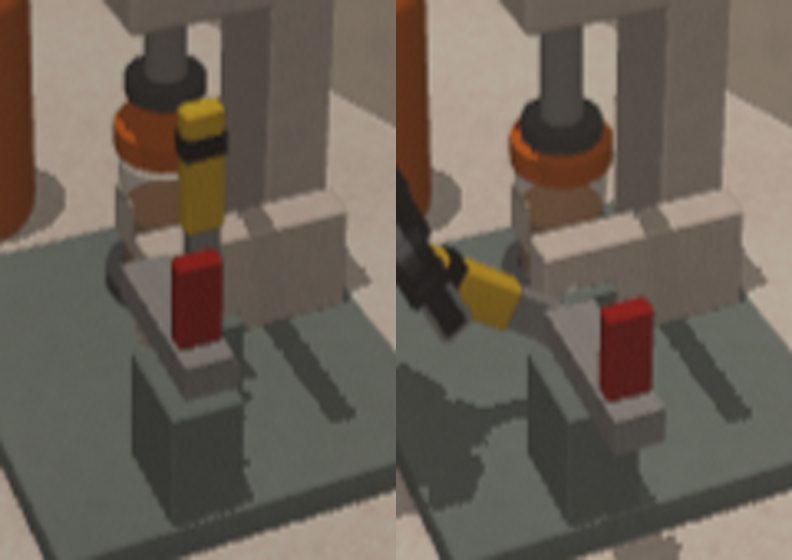

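The right-hand view shows the cap home (rim about 5 px lower in the image) and the catch aside. With 53 N reached, that is the firm stop. I'll relax and start the return.

Emit:
{"op": "drive_tool", "data": {"motion": "0 0 0 -0.002 0 -0.002 0; 0 0 0 -0.003 0 -0.002 0"}}

```text
clock: 14.0
position: [0.5218, 0.1071, 0.0956]
ee_rot: [0.261, 0.162, 0.951, -0.038]
contact_force: [10.3, 1.7, -16.4]
width: 0.0155
```

Run:
```python
from h import *
where();handle(12,.6,31,.116);snap('wrist','wr8')
```

```text
grasp in press mm [-99.7 -38.6 112. ] lean 30.5 q [ 0.26  0.2   2.17 -0.75  0.41 -0.33]
t 14.0 theta 1.014 r 0.1174 y -0.0386 lean 30.5 F [ 10.3   1.7 -16.4] w 0.0155 q [ 0.26  0.2   2.17 -0.75  0.41 -0.33]
  turn y -0.04  tx -0.0037 tz -0.0017
  turn y -0.04  tx -0.0037 tz -0.0016
  turn y -0.04  tx -0.0038 tz -0.0014
  turn y -0.04  tx -0.0038 tz -0.0013
  turn y -0.04  tx -0.0039 tz -0.0012
  turn y -0.04  tx -0.0039 tz -0.0010
  turn y -0.04  tx -0.0039 tz -0.0009
  turn y -0.04  tx -0.0040 tz -0.0008
  turn y -0.04  tx -0.0040 tz -0.0006
  turn y -0.04  tx -0.0040 tz -0.0005
  turn y -0.04  tx -0.0040 tz -0.0003
  turn y -0.04  tx -0.0040 tz -0.0002
```

View pics/wr8.png

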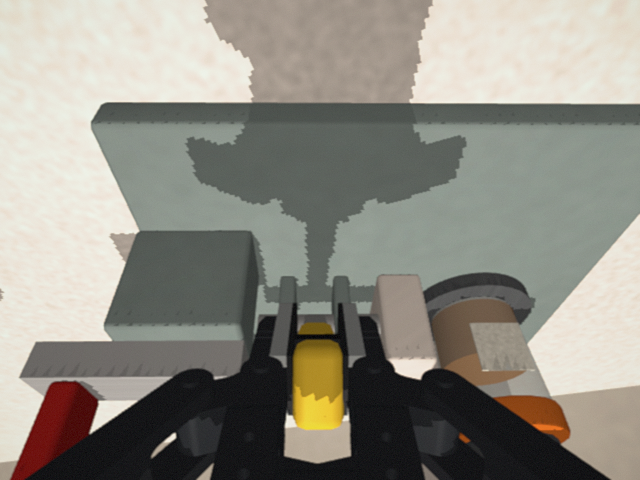

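The grip is still firmly between the pads, with its yellow top at (318,380). Returning now.

Emit:
{"op": "drive_tool", "data": {"motion": "0 0 0 -0.0045 0 -0.002 0; 0 0 0 -0.0045 0 -0.0018 0; 0 0 0 -0.0045 0 -0.0016 0; 0 0 0 -0.0045 0 -0.0014 0; 0 0 0 -0.0045 0 -0.0012 0; 0 0 0 -0.0045 0 -0.001 0; 0 0 0 -0.0045 0 -0.0009 0; 0 0 0 -0.0045 0 -0.0007 0"}}

```text
clock: 15.05
position: [0.5264, 0.1054, 0.1034]
ee_rot: [0.241, 0.166, 0.956, -0.033]
contact_force: [-5.7, 10.2, -2.2]
width: 0.0155
```

Run:
```python
from h import *
handle(12,.3,31,.116)
```

```text
t 15.05 theta 0.929 r 0.1173 y -0.0387 lean 28.1 F [-5.7 10.2 -2.2] w 0.0155 q [ 0.23  0.19  2.12 -0.58  0.46 -0.52]
  turn y -0.24  tx -0.0058 tz -0.0024
  turn y -0.24  tx -0.0059 tz -0.0020
  turn y -0.24  tx -0.0060 tz -0.0017
  turn y -0.24  tx -0.0061 tz -0.0014
  turn y -0.24  tx -0.0061 tz -0.0010
  turn y -0.24  tx -0.0062 tz -0.0007
  turn y -0.24  tx -0.0062 tz -0.0003
  turn y -0.24  tx -0.0062 tz 0.0000
  turn y -0.24  tx -0.0062 tz 0.0004
  turn y -0.24  tx -0.0061 tz 0.0007
  turn y -0.24  tx -0.0061 tz 0.0010
  turn y -0.24  tx -0.0060 tz 0.0014
```

Emit:
{"op": "drive_tool", "data": {"motion": "0 -0.5 0 -0.007 0 -0.003 0; 0 -0.5 0 -0.007 0 -0.0026 0; 0 -0.5 0 -0.007 0 -0.0022 0; 0 -0.5 0 -0.007 0 -0.0018 0"}}

```text
clock: 15.55
position: [0.5344, 0.1025, 0.1137]
ee_rot: [0.246, 0.166, 0.954, -0.034]
contact_force: [-1.8, 9.8, -6.3]
width: 0.0157
```

Run:
```python
from h import *
handle(10,.3,31,.116)
```

```text
t 15.55 theta 0.818 r 0.1175 y -0.0389 lean 28.8 F [-1.8  9.8 -6.3] w 0.0157 q [ 0.23  0.19  2.1  -0.57  0.48 -0.54]
  turn y -0.22  tx -0.0059 tz -0.0016
  turn y -0.22  tx -0.0060 tz -0.0013
  turn y -0.22  tx -0.0061 tz -0.0009
  turn y -0.22  tx -0.0061 tz -0.0006
  turn y -0.22  tx -0.0061 tz -0.0003
  turn y -0.22  tx -0.0061 tz 0.0001
  turn y -0.22  tx -0.0061 tz 0.0004
  turn y -0.22  tx -0.0061 tz 0.0007
  turn y -0.22  tx -0.0060 tz 0.0011
  turn y -0.22  tx -0.0059 tz 0.0014
```

Emit:
{"op": "drive_tool", "data": {"motion": "0 -0.4 0 -0.0065 0.0005 -0.0016 0; 0 -0.4 0 -0.0065 0.0005 -0.0013 0; 0 -0.4 0 -0.0065 0.0005 -0.001 0; 0 -0.4 0 -0.0065 0.0005 -0.0006 0; 0 -0.4 0 -0.0065 0.0005 -0.0003 0; 0 -0.4 0 -0.0065 0.0005 0 0"}}

```text
clock: 16.3
position: [0.5393, 0.1005, 0.1185]
ee_rot: [0.244, 0.169, 0.954, -0.037]
contact_force: [-12.0, 11.7, 4.9]
width: 0.0155
```

Run:
```python
from h import *
handle(10,.1,32,.116)
```

```text
t 16.3 theta 0.756 r 0.1171 y -0.0389 lean 28.5 F [-12.   11.7   4.9] w 0.0155 q [ 0.22  0.19  2.08 -0.55  0.5  -0.56]
  turn y -0.35  tx -0.0076 tz -0.0016
  turn y -0.35  tx -0.0077 tz -0.0011
  turn y -0.35  tx -0.0078 tz -0.0005
  turn y -0.35  tx -0.0078 tz 0.0000
  turn y -0.35  tx -0.0077 tz 0.0006
  turn y -0.35  tx -0.0077 tz 0.0011
  turn y -0.35  tx -0.0076 tz 0.0017
  turn y -0.35  tx -0.0074 tz 0.0022
  turn y -0.35  tx -0.0072 tz 0.0027
  turn y -0.35  tx -0.0070 tz 0.0032
```

Emit:
{"op": "drive_tool", "data": {"motion": "0 -0.4 0 -0.006 0.001 -0.004 0; 0 -0.4 0 -0.007 0.001 -0.0035 0; 0 -0.4 0 -0.007 0.001 -0.003 0; 0 -0.4 0 -0.007 0.0005 -0.0025 0"}}

```text
clock: 16.8
position: [0.5444, 0.0985, 0.1249]
ee_rot: [0.241, 0.168, 0.955, -0.042]
contact_force: [0.7, 6.0, -12.2]
width: 0.0154
```

```bash
cat >> h.py <<'E'
def fr():
    s,p,r=cur();t=PRESS[2];c,S=np.cos(t),np.sin(t);F=np.array(s['contact_force']);g=r.apply([0,0,-.019])+p-[PRESS[0],PRESS[1],0]
    th=np.arctan2(-(c*g[0]+S*g[1]),g[2]-.05);fx=c*F[0]+S*F[1];print('F y',(-S*F[0]+c*F[1]).round(1),'tang(down+)',(-fx*np.cos(th)-F[2]*np.sin(th)).round(1),'radial out',(-fx*np.sin(th)+F[2]*np.cos(th)).round(1))
E
python3 - <<'E'
from h import *
handle(10,.1,32,.117);fr()
E
```

```text
t 16.8 theta 0.685 r 0.1183 y -0.039 lean 28.3 F [  0.7   6.  -12.2] w 0.0154 q [ 0.22  0.18  2.06 -0.53  0.53 -0.59]
  turn y -0.37  tx -0.0070 tz -0.0010
  turn y -0.37  tx -0.0070 tz -0.0005
  turn y -0.37  tx -0.0070 tz -0.0001
  turn y -0.37  tx -0.0070 tz 0.0004
  turn y -0.37  tx -0.0070 tz 0.0008
  turn y -0.37  tx -0.0069 tz 0.0012
  turn y -0.37  tx -0.0068 tz 0.0017
  turn y -0.37  tx -0.0067 tz 0.0021
  turn y -0.37  tx -0.0065 tz 0.0025
  turn y -0.37  tx -0.0063 tz 0.0029
F y 5.9 tang(down+) 8.7 radial out -8.6
```

Emit:
{"op": "drive_tool", "data": {"motion": "0 -0.6 0 -0.008 0.0005 -0.0015 0; 0 -0.6 0 -0.008 0.0005 -0.001 0; 0 -0.6 0 -0.008 0.0005 -0.0005 0; 0 -0.6 0 -0.008 0.0005 0 0; 0 -0.6 0 -0.008 0.0005 0.0004 0"}}

```text
clock: 17.42
position: [0.556, 0.0943, 0.1327]
ee_rot: [0.248, 0.17, 0.953, -0.045]
contact_force: [-12.5, 6.5, 8.2]
width: 0.0157
```

Run:
```python
from h import *
handle(10,0,32,.117);fr()
```

```text
t 17.43 theta 0.563 r 0.1175 y -0.0391 lean 29.3 F [-12.5   6.5   8.2] w 0.0157 q [ 0.22  0.19  2.04 -0.54  0.54 -0.59]
  turn y -0.27  tx -0.0067 tz -0.0001
  turn y -0.27  tx -0.0067 tz 0.0003
  turn y -0.27  tx -0.0067 tz 0.0007
  turn y -0.27  tx -0.0066 tz 0.0011
  turn y -0.27  tx -0.0065 tz 0.0015
  turn y -0.27  tx -0.0064 tz 0.0019
  turn y -0.27  tx -0.0063 tz 0.0023
  turn y -0.27  tx -0.0061 tz 0.0026
  turn y -0.27  tx -0.0060 tz 0.0030
  turn y -0.27  tx -0.0058 tz 0.0033
F y 2.0 tang(down+) 7.4 radial out 14.4
```

Emit:
{"op": "drive_tool", "data": {"motion": "0 -0.5 0 -0.0075 0 -0.002 0; 0 -0.5 0 -0.0075 0 -0.001 0; 0 -0.5 0 -0.0075 0 -0.0005 0; 0 -0.5 0 -0.0075 0 0 0; 0 -0.5 0 -0.0075 0 0.0004 0"}}

```text
clock: 18.05
position: [0.5664, 0.0906, 0.1388]
ee_rot: [0.253, 0.169, 0.951, -0.046]
contact_force: [-9.3, 7.7, 3.5]
width: 0.0157
```

Run:
```python
from h import *
handle(10,0,32,.117);fr()
```

```text
t 18.05 theta 0.458 r 0.1174 y -0.0392 lean 29.8 F [-9.3  7.7  3.5] w 0.0157 q [ 0.21  0.19  2.02 -0.54  0.54 -0.6 ]
  turn y -0.22  tx -0.0054 tz 0.0005
  turn y -0.22  tx -0.0054 tz 0.0008
  turn y -0.22  tx -0.0053 tz 0.0010
  turn y -0.22  tx -0.0053 tz 0.0013
  turn y -0.22  tx -0.0052 tz 0.0015
  turn y -0.22  tx -0.0051 tz 0.0018
  turn y -0.22  tx -0.0050 tz 0.0020
  turn y -0.22  tx -0.0049 tz 0.0023
  turn y -0.22  tx -0.0048 tz 0.0025
  turn y -0.22  tx -0.0047 tz 0.0028
F y 4.2 tang(down+) 8.6 radial out 8.2
```

Emit:
{"op": "drive_tool", "data": {"motion": "0 -0.5 0 -0.0075 0.0003 -0.0005 0; 0 -0.5 0 -0.0075 0.0003 0 0; 0 -0.5 0 -0.0075 0.0003 0.0005 0; 0 -0.5 0 -0.0075 0.0003 0.001 0; 0 -0.5 0 -0.0075 0.0003 0.0015 0; 0 -0.5 0 -0.0075 0.0003 0.0018 0"}}

```text
clock: 18.8
position: [0.5841, 0.0842, 0.1458]
ee_rot: [0.262, 0.169, 0.949, -0.049]
contact_force: [-10.1, 4.5, 7.9]
width: 0.0156
```

Run:
```python
from h import *
handle(10,0,33,.117);fr()
```

```text
t 18.8 theta 0.29 r 0.117 y -0.0393 lean 30.9 F [-10.1   4.5   7.9] w 0.0156 q [ 0.19  0.2   2.   -0.55  0.54 -0.61]
  turn y -0.21  tx -0.0033 tz 0.0009
  turn y -0.21  tx -0.0033 tz 0.0010
  turn y -0.21  tx -0.0033 tz 0.0011
  turn y -0.21  tx -0.0032 tz 0.0012
  turn y -0.21  tx -0.0032 tz 0.0013
  turn y -0.21  tx -0.0032 tz 0.0014
  turn y -0.21  tx -0.0031 tz 0.0015
  turn y -0.21  tx -0.0031 tz 0.0016
  turn y -0.21  tx -0.0030 tz 0.0017
  turn y -0.21  tx -0.0029 tz 0.0018
F y 0.9 tang(down+) 8.3 radial out 10.7
```

Emit:
{"op": "drive_tool", "data": {"motion": "0 -0.5 0 -0.0075 0 0.0005 0; 0 -0.5 0 -0.0075 0 0.001 0; 0 -0.5 0 -0.0075 0 0.0015 0; 0 -0.5 0 -0.007 0 0.002 0; 0 -0.5 0 -0.007 0 0.0024 0"}}

```text
clock: 19.42
position: [0.6017, 0.0779, 0.1499]
ee_rot: [0.272, 0.168, 0.946, -0.05]
contact_force: [-9.0, 5.3, 5.6]
width: 0.0154
```

Run:
```python
from h import *
handle(6,0,33,.117);fr()
```

```text
t 19.43 theta 0.129 r 0.117 y -0.0395 lean 32.1 F [-9.   5.3  5.6] w 0.0154 q [ 0.18  0.21  1.98 -0.57  0.53 -0.61]
  turn y -0.15  tx -0.0023 tz 0.0011
  turn y -0.15  tx -0.0023 tz 0.0011
  turn y -0.15  tx -0.0023 tz 0.0012
  turn y -0.15  tx -0.0022 tz 0.0012
  turn y -0.15  tx -0.0022 tz 0.0013
  turn y -0.15  tx -0.0022 tz 0.0013
F y 2.0 tang(down+) 9.4 radial out 6.9
```

Emit:
{"op": "drive_tool", "data": {"motion": "0 -0.3 0 -0.006 0 0.0022 0; 0 -0.3 0 -0.006 0 0.0024 0; 0 -0.3 0 -0.006 0 0.0026 0"}}

```text
clock: 19.8
position: [0.6124, 0.0741, 0.1509]
ee_rot: [0.276, 0.168, 0.945, -0.05]
contact_force: [-6.3, 3.4, 3.8]
width: 0.0155
```

Run:
```python
from h import *
handle(3,0,33,.117);fr();snap('side','side9');snap('wrist','wr9')
a=cv2.imread('pics/side9.png')[205:345,270:390];b=cv2.imread('pics/side0.png')[205:345,270:390]
cv2.imwrite('pics/cmp9.png',cv2.resize(np.hstack([b,a]),None,fx=3.3,fy=4,interpolation=cv2.INTER_CUBIC))
```

```text
t 19.8 theta 0.032 r 0.117 y -0.0396 lean 32.5 F [-6.3  3.4  3.8] w 0.0155 q [ 0.17  0.22  1.97 -0.57  0.52 -0.61]
  turn y -0.16  tx -0.0011 tz 0.0006
  turn y -0.16  tx -0.0011 tz 0.0006
  turn y -0.16  tx -0.0011 tz 0.0007
F y 1.1 tang(down+) 6.9 radial out 4.0
```

View pics/cmp9.png

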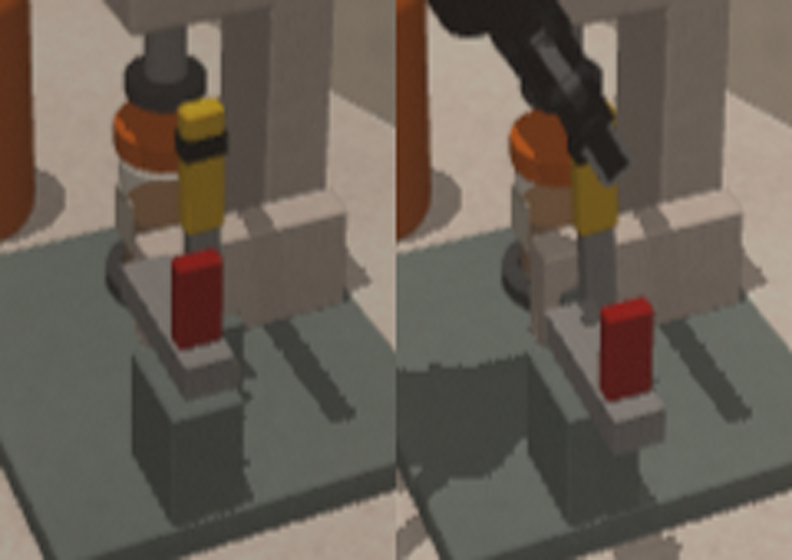

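The handle is nearly upright (yellow at crop (595,190)), the catch is still aside and the cap sits lower. A small final push should finish it.

Emit:
{"op": "drive_tool", "data": {"motion": "0 0 0 -0.005 0 0.0024 0; 0 0 0 -0.005 0 0.0026 0"}}

```text
clock: 20.15
position: [0.6183, 0.0719, 0.1508]
ee_rot: [0.273, 0.168, 0.946, -0.05]
contact_force: [-24.0, 11.7, 18.6]
width: 0.0156
```

Run:
```python
from h import *
handle(3,0,33,.117);fr()
```

```text
t 20.15 theta -0.022 r 0.1169 y -0.0397 lean 32.2 F [-24.   11.7  18.6] w 0.0156 q [ 0.16  0.23  1.95 -0.55  0.52 -0.64]
  turn y -0.26  tx 0.0006 tz -0.0005
  turn y -0.26  tx 0.0006 tz -0.0005
  turn y -0.26  tx 0.0006 tz -0.0005
F y 3.2 tang(down+) 26.9 radial out 18.0
```

At 27 N against the upright stop, the handle is home. Now I let go and withdraw along the tool axis.

Emit:
{"op": "drive_tool", "data": {"motion": "0 0 0 0 0 0 0; 0 0 0 0 0 0 55; 0 0 0 0 0 0 55; 0 0 0 0 0 0 55; 0 0 0 0 0 0 55"}}

```text
clock: 20.78
position: [0.6168, 0.0722, 0.15]
ee_rot: [0.272, 0.167, 0.946, -0.05]
contact_force: [-0.6, 0.3, -0.6]
width: 0.0468
```

Run:
```python
from h import *
where();fr();snap('wrist','wr10')
```

```text
grasp in press mm [  1.2 -39.9 166.1] lean 32.1 q [ 0.16  0.23  1.96 -0.55  0.52 -0.64]
F y 0.1 tang(down+) 0.7 radial out -0.6
```

View pics/wr10.png

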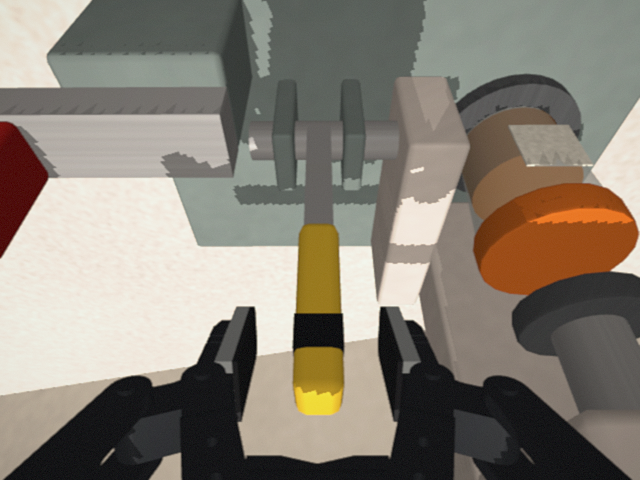

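The jaws are clear on both sides of the grip, at (318,370). Withdrawing.

Emit:
{"op": "drive_tool", "data": {"motion": "0 0 0 0 0 -0.015 55; 0 0 0 0 0 -0.025 55; 0 0 0 0 0 -0.03 55; 0 0 0 0 0 -0.035 55; 0 0 0 0 0 -0.035 55; 0 0 0 0 0 -0.03 55; 0 0 0 0 0 -0.02 55; 0 0 0 0 0 0 55"}}

```text
clock: 21.82
position: [0.5162, 0.1097, 0.3222]
ee_rot: [0.274, 0.167, 0.946, -0.047]
contact_force: [-0.1, -0.1, 0.2]
width: 0.0469
```

Run:
```python
from h import *
where();snap('wrist','wr11');_,d=snap('top','top11');snap('side','side11')
z=np.load('pics/wr11.npz');q=z['rot'];r=R.from_quat([q[1],q[2],q[3],q[0]]);np.savez('pics/x.npz',m=r.as_matrix())
for n,u in(('cupO',(420,280)),('cupW',(396,326)),('jug',(162,223))):print(n,pt('top',d,*u).round(3))
a=cv2.imread('pics/side11.png')[205:345,270:390];b=cv2.imread('pics/side0.png')[205:345,270:390]
cv2.imwrite('pics/cmp11.png',cv2.resize(np.hstack([b,a]),None,fx=3.3,fy=4,interpolation=cv2.INTER_CUBIC))
```

```text
grasp in press mm [-106.3  -37.7  338.3] lean 32.3 q [ 0.3  -0.05  1.81 -0.4   0.96 -0.76]
cupO [ 0.522 -0.177  0.077]
cupW [ 0.423 -0.121  0.078]
jug [0.627 0.346 0.217]
```

View pics/cmp11.png

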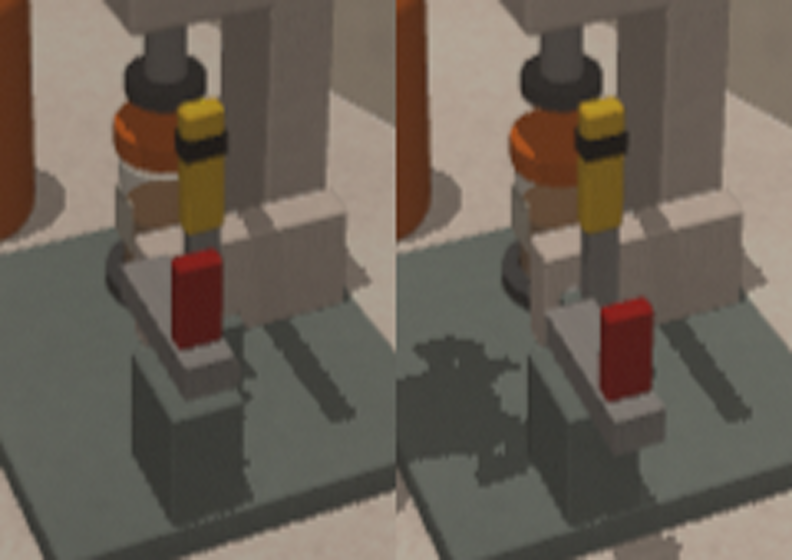

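View pics/wr11.png

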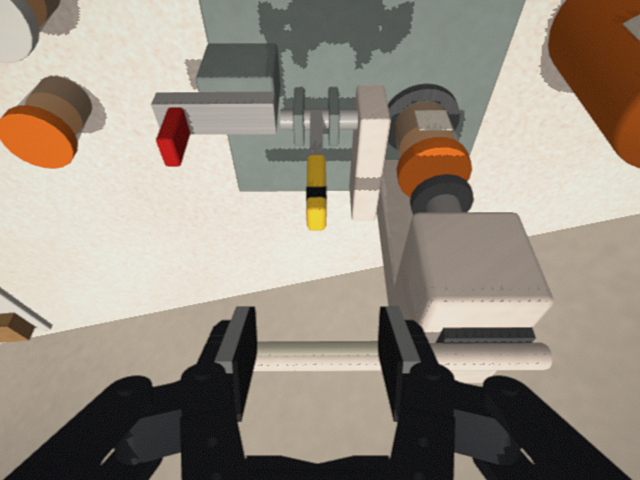

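View pics/side11.png

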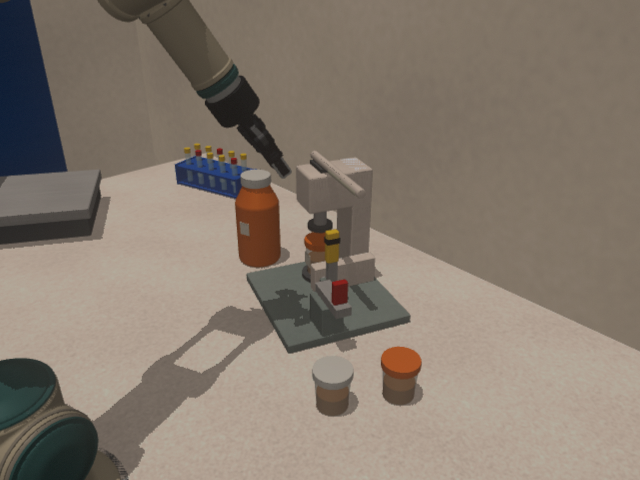

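The handle is upright again as at the start, the ram is up with a gap over the cap, and the catch is aside. I'll put numbers on these with the wrist and side depth.

Run:
```python
from h import *
z=np.load('pics/wr11.npz');d=z['d'];q=z['rot'];r=R.from_quat([q[1],q[2],q[3],q[0]]);m=camera_model('wrist');K=m['camera_matrix'];t=PRESS[2];c,S=np.cos(t),np.sin(t)
f=lambda g:(np.array([c*g[0]+S*g[1],-S*g[0]+c*g[1],g[2]])*1000).round(1)
for n,u,v in(('tab',177,125),('tabtop',168,155),('griplow',317,165),('griphigh',317,208),('cap top',418,165),('cap top2',412,178)):
    a=d[v-1:v+2,u-1:u+2];k=np.median(a[a>0]);p=m['T_tool_cam']@[(u-K[0,2])/K[0,0]*k,-(v-K[1,2])/K[1,1]*k,-k,1];print(n,f(r.apply(p[:3])+z['pos']-[PRESS[0],PRESS[1],0]))
for n in(0,11):
    d=np.load(f'pics/side{n}.npz')['d']
    for u,v in((309,234),(309,236),(309,238),(309,240),(309,242),(309,244),(309,246)): print(n,v,f(pt('side',d,u,v,0)-[PRESS[0],PRESS[1],0]))
```

```text
tab [ -47.7 -148.3  124.3]
tabtop [ -34.1 -155.1  143.7]
griplow [-12.  -39.2 132.4]
griphigh [-12.2 -39.4 181.6]
cap top [  8.4  51.8 110.8]
cap top2 [ 23.9  48.9 111. ]
0 234 [  1.8  82.5 120.7]
0 236 [ -1.5  74.3 120.5]
0 238 [ -5.1  65.3 120.8]
0 240 [ -8.   58.1 120.1]
0 242 [ -9.   55.7 116.7]
0 244 [ -8.5  57.2 111. ]
0 246 [-10.1  53.2 108.6]
11 234 [  6.6  94.2 114.2]
11 236 [  4.4  88.9 112.3]
11 238 [1.000e-01 7.830e+01 1.134e+02]
11 240 [ -4.6  66.7 115.1]
11 242 [ -6.4  62.1 113. ]
11 244 [ -8.9  56.2 111.6]
11 246 [ -8.7  56.7 106.5]
```

Run:
```python
from rig import *
s=get_state();print(s['clock'],s['contact_force'],s['qd'].round(3));print(sign_off())
```

```text
21.975 [-0.03773433 -0.04543578  0.34779148] [-0.006  0.018  0.008 -0.002  0.     0.003]
the job is handed in; nothing more can be done
None
```

I slid the catch fully aside, pulled the handle down to its firm stop with the cap home, and put it back up to its upright stop. Then I let go, withdrew, and handed the job in at about 22 s.

| Check | Result |
|---|---|
| Catch | Tab top at y ≈ -155 mm on the press, about 50 mm of travel. A second point lower on the tab read -148 mm, probably on its edge. |
| Cap | Top at about 111 mm by the wrist camera (120 mm while proud, 112 mm expected home). The side camera was noisier, reading 112 to 115 mm. |
| Handle | Upright: the front face reads x = -12 mm at two heights. |
| Jug and cups | Unmoved to within 1 mm. |
| Gripper | Clear of everything, with no contact force. |

- **Angle at the stop:** the handle angle worked out from the gripper read 1.06 to 1.10 rad, not the stated 0.96. I put this down to the grip slipping or flexing, because the force had risen to about 53 N on the wrist and the cap was home.
- **Force on the return:** it took about 7 to 9 N along the handle's path and up to 14 N sideways to it, ending at about 27 N against the upright stop.

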